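# Park a screw slide on its end stop and fit the transit lock plate

### The arm

A 7-joint arm with a two-finger parallel gripper is mounted at the origin on the work surface. World frame = base frame: x ahead of the robot, y to its left, z up, the work surface at z = 0. Lengths are in m, angles in rad, forces in N, time in s.
With the tool pointing down it reaches from about 0.425 to 0.925 m from the base axis. Payload 6.8 kg.
Tool frame: the origin (TCP) lies where the fingers leave the gripper's body, on its centre line; the fingertips stand 73 mm ahead of it and the grasp point (between the pads) lies 54 mm ahead of it; z points along the fingers, y is the direction in which the jaws open and shut (so a half turn about z gives the same grasp; the last joint's range is limited). The gripper opens to 85 mm and grips with 20 to 120 N. Pads are 22 mm wide; open, the fingers measure 114 mm over their backs; the gripper's body (76 mm by 85 mm) begins 54 mm behind the grasp point. The pads swing forward as they close: fully open they stand 13 mm farther back than shut.
Start: joints at [-0.108, 0.477, 0.022, 1.555, -0.011, 1.109, -0.083], TCP at [0.675, 0, 0.304] pointing down, gripper open.
Joint ranges: [-2.96, 2.96], [-0.34, 2.1], [-1.41, 1.46], [0.24, 2.44], [-1.37, 4.51], [0.17, 1.92], [-2.96, 2.96]. Speed limits (rad/s): [2.39, 2.39, 3.14, 3.14, 3.14, 3.14, 3.14].

### API

Orientations are given as a rotation vector (axis times angle).
In Python, from bench import r gives the robot as it stands.
- The arm moves only by the shell command python3 -m handwheel 'ROWS' [FORCE]. ROWS is JSON, a list that holds one entry, the list of rows, each a list of 7 numbers: the shift along the world's x, y, z in m, then the turn, a rotation vector about the world's x, y, z in rad, then the finger opening in m, from 0 to 0.0854. A call has 1 to 10 rows; each row shifts and turns the commanded pose from where the row before left it; what a row does not reach is not made up. A row lasts 1/12 s, in which the tool goes at most 41.7 mm and 7.16 degrees, less where a joint would pass 70% of its speed; a pose out of reach is approached as far as the arm can. A call is refused whole if a number of a shift passes 0.0417 or a number of a turn 0.125, either way. A call with a gripper value outside its range is refused whole. The fingers move at their own pace and stop on an object; FORCE is the grip in N (left out, the last holds). Time passes only in rows, so rows that do not move let the fingers close. It gives the time, the measured TCP pose, the force and the opening at its end, in the units of the state.
- r.get_obs(): the state, without advancing time (a new reading comes with each control period).
- r.grab_frame(name): name is "scene" or "side" or "wrist"; returns (picture, depth): 480x640x3 uint8, red, green, blue; 480x640 float32, m along the optical axis (not along the pixel's ray), 0 where there is no reading.
- r.get_calibration(name): a dict with "vertical_fov" (degrees; the focal length in pixels is half the picture's height over the tangent of half this angle, whatever the lens; pixels are square), "cx", "cy" (the principal point, pixels), "R" (3x3) and "t" (3): a world point X has camera coordinates R X + t; the wrist camera has in their place "T_tool_cam" (4x4, takes a point from camera to tool coordinates, whose origin is the TCP and whose axes are the flange's). Camera axes: x right, y down, z forward; pixel columns grow to the right and rows downward; lengths in m; the calibration is good to about 2 mm. A picture is of the moment at which its call begins: read the wrist's pose just before it. get_calibration takes no time and is no camera call.
- r.hand_in(): hands the job in, once; it reports no verdict.
Trained networks look in the newest picture that a camera, given by its name, has taken for a name from the list of things; names that differ only in an ending like _2 or _b are one class to them, and where a whole thing is asked for, a point or a joint stands for the part that bears it (a point fixed in the world has none). Each returns a list of dicts, best first, with "p" (0 to 1); they miss things now and then, are a little off and sometimes report something else, mostly with a low value. They report only what shows in the picture. A call takes as long as a camera call. They do not tell look-alikes from the thing itself.
- r.masks_of(label, camera): "pixels" (480x640 bool, what is visible of it) and "at" ([column, row] in pixels, amid what is visible of it).
The state is a dict: "clock": time; "joints": joint angles; "qvel": joint speeds; "tau": joint torques, N m; "tcp_pos": TCP position; "orientation": TCP orientation; "contact_force": force on the tool from outside, world axes, zero at the start; "moment": the same for the moment, N m; "grip_width": finger opening in m.
Only numpy, scipy, OpenCV 4.12 (cv2) and the standard library are available. Lean on these libraries where they do the work, as an engineer would, in place of code of your own. Each camera call takes 0.05 s, during which the arm holds its last target.

### The job

Park the screw slide for transport: by its crank handle, wind the handwheel clockwise (seen from above) until you feel the carriage come hard against its end stop, then back it off a quarter turn. Then fit the transit lock plate - the one with two keyholes, not the look-alike with round holes - over the stud heads on the end block and the carriage, and slide it fully home so that the studs sit at the ends of the narrow slots. Let go, and leave everything else on the bench where it is.

Things in the scene. Friction and masses are not known exactly. Their poses are not given: they have to be found in the camera images.
- wheel (a joint): Angle of the black handwheel on the grey bevel gearbox at one end of the screw slide, rad: 0 with the carriage hard on its end stop, growing anticlockwise seen from above; starts 8 to 14. A turn moves the carriage 10 mm; clockwise drives it towards the end block. It takes 2 to 5 N at the handle, stays where left; the stop is hard.
- wheel_axis (a point): Centre of the handwheel (124 mm over the rim) at rim height, 112 mm above the bench; top of rim and hub at 124 mm. Fixed to the slide's base, an aluminium plate 140 x 390 mm with the wheel axis 50 mm inside one end: z is up, y the slide's long direction from the end block to the wheel, x across the slide. The end block's stud lies 305 mm away along -y.
- handle_mid (a point): Middle of the crank handle on the handwheel's rim: an upright black round grip, 24 mm thick, 60 mm tall (128 to 188 mm above the bench; this point at 158), 50 mm from the wheel axis. It spins freely on its pin, so a gripper can keep its heading while cranking. It lies from the wheel axis in the direction of wheel_axis x turned anticlockwise by the wheel angle.
- stud_block (a point): Foot of the upright stud on the flat top of the end block (aluminium, 120 mm across the slide x 40 mm, top 75 mm above the bench) at the end away from the wheel. Shank 9 mm thick and 8 mm high, then a round head 18 mm wide, 5 mm thick (its top 88 mm above the bench). Axes as wheel_axis.
- stud_carriage (a point): Foot of an identical stud on the flat top of the carriage (aluminium, 120 x 90 mm, level with the end block). It moves with the carriage along y; with the wheel a quarter turn off the stop it stands 110 mm from the end block's stud, which is the spacing of the keyholes. Axes as wheel_axis.
- plate_handle (a point): Middle of the grip bar of the lock plate, 35 mm above its underside. Plate: plain steel, loose, flat on the bench, 160 mm long (y) x 80 mm (x) x 5 mm, 0.3 to 0.6 kg; bow handle of 12 mm round dark bar along y over its middle, 56 mm long, 24 mm free below. Fits either way round (turned by half a turn). Whether it or the look-alike lies nearer the robot varies.
- slot_a (a point): Slot end of one keyhole, on the plate's underside at plate x = -12, y = +55 mm: the stud's axis is here when fully home. Large end 26 mm wide, centred at x = +12 mm, tapering to the 12 mm slot. So sliding the plate 24 mm along its own +x takes the studs from large ends to slot ends. Axes as plate_handle.
- slot_b (a point): Slot end of the other keyhole, the same shape and way round, at plate x = -12, y = -55 mm, on the underside. Axes as plate_handle.
- bolt_plate: The look-alike steel plate with the same outline (160 x 80 x 5 mm) and bow handle but four plain round holes: to be left alone. Origin at the centre of its underside.
- oil_bottle: White plastic oil bottle with black cap, 48 mm in diameter, 165 mm tall, standing between the plates and the slide; bystander. Origin at the centre of its underside.
- wrench: Steel spanner, 190 mm long, lying on the bench in front of the slide; bystander. Origin at the middle of its underside.
- screwdriver: Screwdriver with black handle, 210 mm long, lying at the left; bystander. Origin at the middle of its underside.
- sprocket: Dark steel chain sprocket, 103 mm in diameter, 24 mm high, lying flat behind the wheel end of the slide; bystander. Origin at the centre of its underside.
- pulley: Aluminium V-belt pulley, 60 mm in diameter, 40 mm high, standing behind the slide; bystander. Origin at the centre of its underside.
- pliers: Pliers with black grips, 160 mm long, lying left of the slide; bystander. Origin at the middle of its underside.
- grease_tin: Metal grease tin, 60 mm in diameter, 85 mm tall, standing behind the slide; bystander. Origin at the centre of its underside.
Mind the look-alikes: they are no part of the job. Leave any blue look-alike of the part that bears plate_handle alone.

How it is judged:
By the outcome, as a careful person would: the job done as asked, in the order asked, and still so for the second after the job is handed in, with the robot touching nothing.
It also fails if it takes over 66 s, if anything falls off the work surface, if the arm or the gripper's body presses on something with over 40 N, if the wrist force passes 120 N, or if a joint passes its speed limit or range.

## Working session

There is one attempt and no reset: what is moved stays moved. The work goes in short steps, Python scripts to look and compute and a shell command to move; the robot and the scene stay as the last step left them, time stands still between calls to the robot, and variables do not carry over. Pictures are saved under pics/ and viewed, and the job is handed in when it is done.

```bash
ls -la; mkdir -p pics; cat > h.py <<'E'
import numpy as np, cv2
from bench import r
def grab(c,n=None):
    o=r.get_obs(); p,d=r.grab_frame(c)
    if n: cv2.imwrite(f'pics/{n}.png',cv2.cvtColor(p,cv2.COLOR_RGB2BGR))
    return o,p,d
def pose(o):
    T=np.eye(4); T[:3,:3]=cv2.Rodrigues(np.array(o['orientation'],float))[0]; T[:3,3]=o['tcp_pos']; return T
def cam(c,o=None):
    k=r.get_calibration(c); f=240/np.tan(np.radians(k['vertical_fov'])/2)
    if 'R' in k:
        T=np.eye(4);T[:3,:3]=k['R'];T[:3,3]=np.array(k['t']);T=np.linalg.inv(T)
    else: T=pose(o)@np.array(k['T_tool_cam'])
    return f,k['cx'],k['cy'],T
def cloud(c,d,o=None):
    f,cx,cy,T=cam(c,o); v,u=np.mgrid[:480,:640]
    P=np.stack([(u-cx)/f*d,(v-cy)/f*d,d],-1)
    W=P@T[:3,:3].T+T[:3,3]; W[d<=0]=np.nan; return W
def ray(c,u,v,z,o=None):
    f,cx,cy,T=cam(c,o); q=T[:3,:3]@np.array([(u-cx)/f,(v-cy)/f,1]); s=(z-T[2,3])/q[2]; return T[:3,3]+s*q
def proj(c,X,o=None):
    f,cx,cy,T=cam(c,o); p=np.linalg.inv(T)@np.append(X,1); return f*p[0]/p[2]+cx,f*p[1]/p[2]+cy
E
python3 - <<'E'
from h import *
print(r.get_obs())
for c in ('scene','side','wrist'):
    o,p,d=grab(c,c+'0'); np.save(f'pics/{c}0.npy',d); print(c,r.get_calibration(c))
E
```

```text
total 12
drwxr-xr-x  3 agent agent 4096 Dec  6 12:16 .
drwxr-xr-x 23 root  root  4096 Dec  6 12:16 ..
drwxr-xr-x  2 agent agent 4096 Dec  6 12:16 pics
{'clock': 0.0, 'joints': array([-0.1081122 ,  0.47780223,  0.02237542,  1.5564936 , -0.01149057,
        1.10930585, -0.08308556]), 'qvel': array([ 0.00013779, -0.0003274 ,  0.00100966,  0.00045581, -0.00089063,
       -0.00036033,  0.00207176]), 'tau': array([-5.45967814e-04, -5.96443820e+01,  1.60769675e+00, -2.81194621e+01,
        1.24063640e-02,  9.39900521e-03,  2.20753498e-05]), 'tcp_pos': array([ 6.74519726e-01, -2.20778545e-05,  3.02907072e-01]), 'orientation': array([-2.22056447, -2.22060957,  0.0022633 ]), 'contact_force': array([ 0.2704812 ,  0.51882004, -0.32410351]), 'moment': array([0.03589595, 0.00279756, 0.0080671 ]), 'grip_width': 0.08548582952045046}
scene {'vertical_fov': 54.387933166117556, 'cx': 324.5067714654447, 'cy': 235.63191516782277, 'R': array([[ 0.85726681,  0.51455861, -0.01797348],
       [ 0.36610588, -0.63374307, -0.68142219],
       [-0.36202223,  0.57758043, -0.73166984]]), 't': array([-0.41118147, -0.04734247,  1.29371723])}
side {'vertical_fov': 47.55389149169708, 'cx': 318.1168856293135, 'cy': 231.83269197466137, 'R': array([[-0.85123491, -0.52476313, -0.00477299],
       [-0.31950059,  0.52544439, -0.78856044],
       [ 0.41631538, -0.6697252 , -0.61493874]]), 't': array([0.41391262, 0.19848859, 1.38391917])}
wrist {'vertical_fov': 71.7836901379143, 'cx': 313.125313778012, 'cy': 238.6969824321733, 'T_tool_cam': array([[-8.19546411e-04, -9.47035494e-01, -3.21127858e-01,
         8.24707668e-02],
       [ 9.99999531e-01, -9.41928712e-04,  2.25747767e-04,
        -1.88504282e-04],
       [-5.16270698e-04, -3.21127523e-01,  9.47035822e-01,
        -6.97610781e-02],
       [ 0.00000000e+00,  0.00000000e+00,  0.00000000e+00,
         1.00000000e+00]])}
```

View pics/scene0.png

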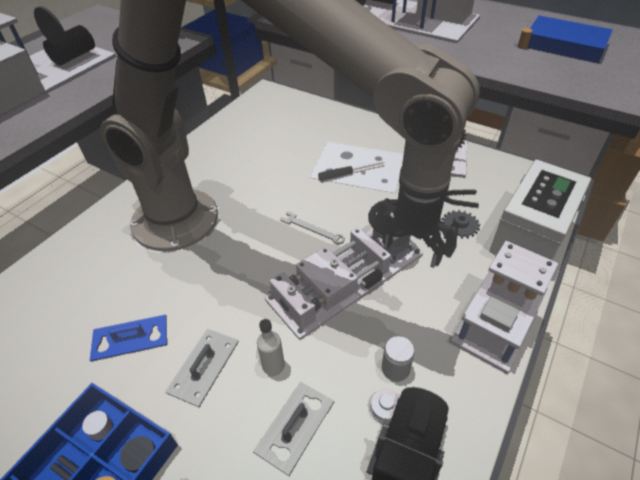

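View pics/side0.png

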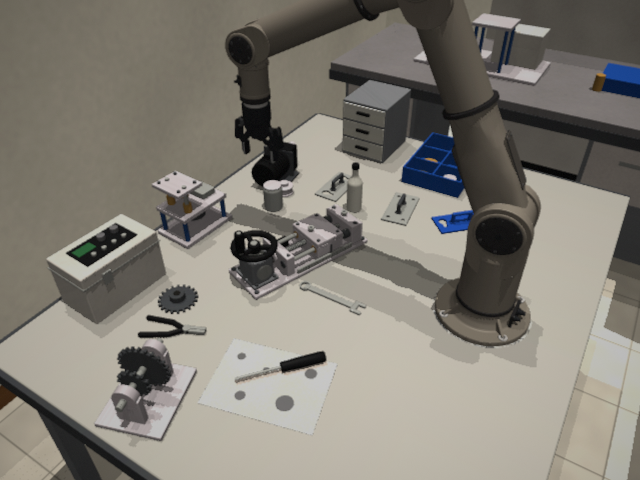

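View pics/wrist0.png

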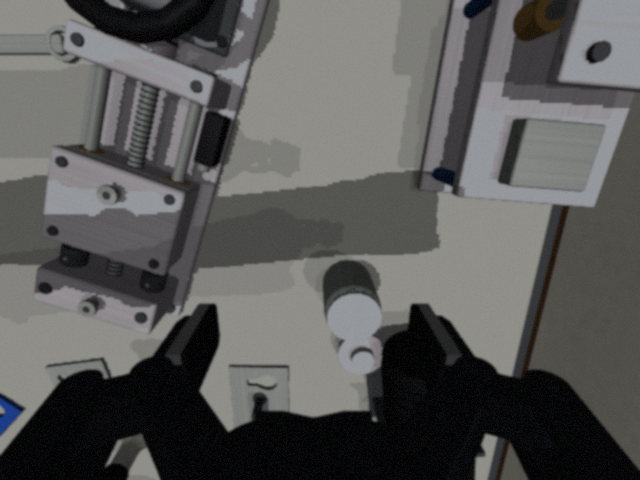

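```bash
python3 - <<'E'
from h import *
o=r.get_obs()
sb=ray('wrist',88,305,.088,o); sc=ray('wrist',108,192,.088,o)
print(sb,sc,np.linalg.norm(sb-sc))
y=(sc-sb);y[2]=0;y/=np.linalg.norm(y); print('y',y,'wheel ax',sb+.305*y)
d=np.load('pics/side0.npy'); W=cloud('side',d)
s=cv2.imread('pics/side0.png'); c=s[200:310,200:390]; 
# points z>0.125 near wheel
ax=sb+.305*y
m=(np.hypot(W[...,0]-ax[0],W[...,1]-ax[1])<.09)&(W[...,2]>.132)&(W[...,2]<.2)
v,u=np.where(m);print(len(u), u.mean() if len(u) else 0, v.mean() if len(u) else 0, np.nanmedian(W[m],0),W[m].min(0),W[m].max(0))
m2=(np.hypot(W[...,0]-ax[0],W[...,1]-ax[1])<.12)&(W[...,2]>.105)&(W[...,2]<.13)
print(W[m2].min(0),W[m2].max(0))
cv2.imwrite('pics/c1.png',cv2.resize(c,None,fx=4,fy=4,interpolation=cv2.INTER_CUBIC))
s=cv2.imread('pics/scene0.png'); cv2.imwrite('pics/c2.png',cv2.resize(s[300:480,80:350],None,fx=2.9,fy=2.9))
for lab in ('handle_mid','plate_handle'):
  for cm in ('side','scene'):
    for q in r.masks_of(lab,cm)[:4]:
      W_=cloud(cm,np.load(f'pics/{cm}0.npy'));print(lab,cm,q['p'],q['at'],q['pixels'].sum(),np.nanmedian(W_[q['pixels']],0))
E
```

```text
[ 0.45494309 -0.08224251  0.088     ] [0.49657012 0.02863444 0.088     ] 0.11843355835732583
y [0.35148003 0.93619538 0.        ] wheel ax [0.5621445  0.20329708 0.088     ]
210 239.65714285714284 241.15714285714284 [0.55443821 0.25586894 0.16799772] [0.54559734 0.23861118 0.13202962] [0.57182857 0.26436741 0.1934657 ]
[0.49389503 0.13987212 0.10534951] [0.61769748 0.26110355 0.12854112]
handle_mid side 0.94 [250.7, 245.6] 1127 [0.55158544 0.21356856 0.12128164]
handle_mid side 0.44 [271.6, 198.6] 580 [ 0.70117659 -0.08133085  0.05649198]
handle_mid scene 0.88 [376.9, 220.2] 321 [0.52629086 0.17631303 0.12051866]
plate_handle side 0.7 [452.3, 217.3] 640 [ 0.18667294 -0.30840783  0.00686724]
plate_handle side 0.57 [335.3, 186.1] 614 [ 0.59645379 -0.27929558  0.00641078]
plate_handle side 0.35 [355.3, 191.9] 614 [ 0.48229236 -0.20727692  0.07948248]
plate_handle scene 0.92 [126.0, 336.4] 2163 [ 0.17875595 -0.33564389  0.00618271]
plate_handle scene 0.75 [294.4, 427.8] 3233 [ 0.59993449 -0.31539474  0.00593753]
```

View pics/c1.png

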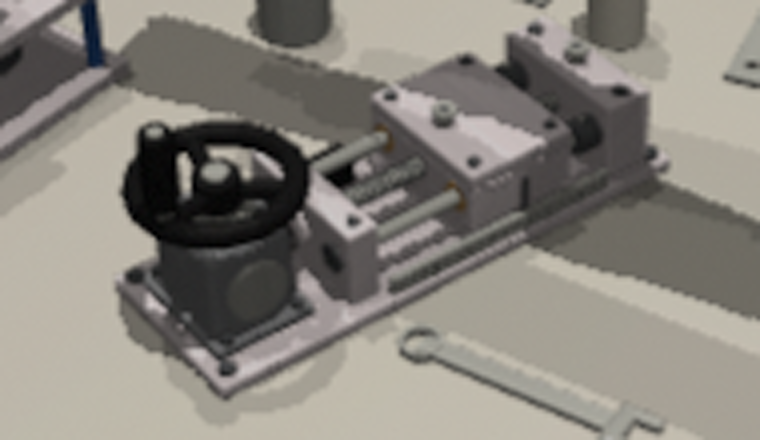

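View pics/c2.png

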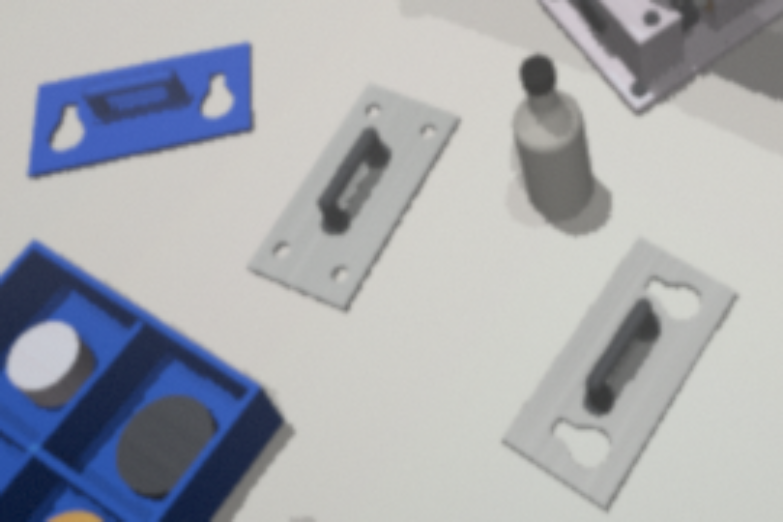

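```bash
python3 -m handwheel '[[[-0.02,0.036,0,0,0,0,0.0854],[-0.022,0.036,0,0,0,0,0.0854],[-0.022,0.036,0,0,0,0,0.0854],[-0.022,0.036,0,0,0,0,0.0854],[-0.022,0.036,0,0,0,0,0.0854],[0,0,0,0,0,0,0.0854],[0,0,0,0,0,0,0.0854]]]' 60
python3 - <<'E'
from h import *
for c in ('wrist','scene'):
    o,p,d=grab(c,c+'1'); np.save(f'pics/{c}1.npy',d)
print(o['tcp_pos'],o['orientation'],o['contact_force'])
E
```

```text
clock: 0.93
tcp_pos: [0.5666, 0.1816, 0.3042]
orientation: [-2.214, -2.228, -0.001]
contact_force: [0.2, -0.7, -0.3]
grip_width: 0.0853
[0.56778617 0.17899856 0.30412543] [2.21868439e+00 2.22370820e+00 3.48277567e-04] [ 0.44627336 -0.447051    0.47527853]
```

View pics/wrist1.png

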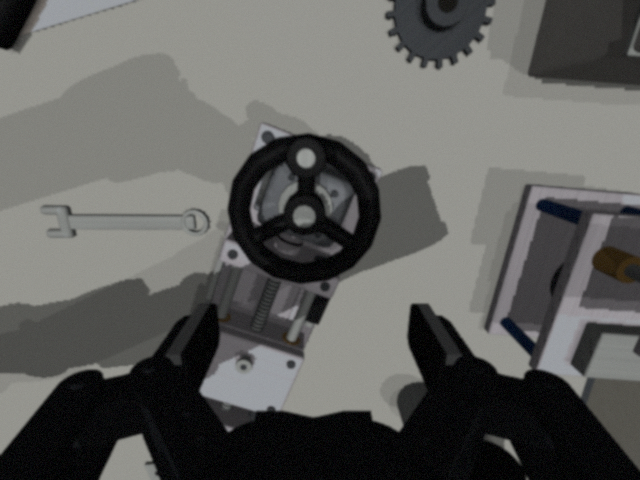

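View pics/scene1.png

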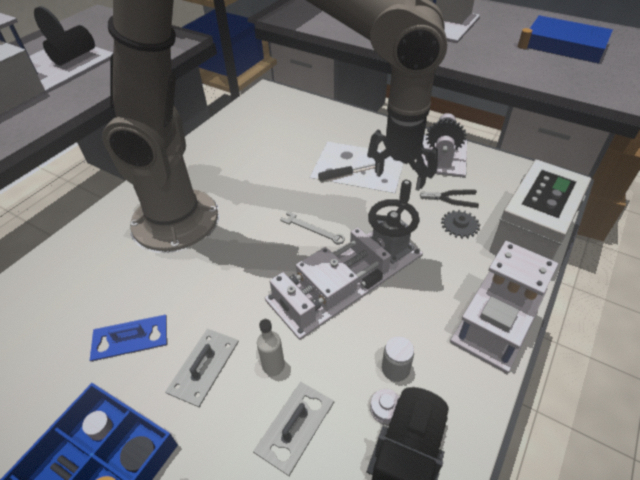

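```bash
python3 - <<'E'
from h import *
o=r.get_obs()
print('hub',ray('wrist',304,215,.124,o),'rim',ray('wrist',305,208.5,.118,o))
print('handle',ray('wrist',306,157,.188,o), 'carr',ray('wrist',244.5,363,.088,o))
W=cloud('wrist',np.load('pics/wrist1.npy'),o)
m=(np.abs(W[...,2]-.188)<.006); m[300:]=0
print(m.sum(),W[m].min(0),W[m].max(0),W[m].mean(0))
m=(np.abs(W[...,2]-.118)<.008)&(np.hypot(W[...,0]-.558,W[...,1]-.2)<.08);m[300:]=0
print(W[m].min(0),W[m].max(0))
for nm in ('wrist','scene'):
  W=cloud(nm,np.load(f'pics/{nm}1.npy'),o)
  m=(W[...,2]>.135)&(W[...,2]<.186)&(np.hypot(W[...,0]-.558,W[...,1]-.2)<.08)
  if nm=='wrist': m[300:]=0
  print(nm,m.sum(),W[m].min(0),W[m].max(0),np.median(W[m],0))
E
```

```text
hub [0.56139594 0.19460146 0.124     ] rim [0.56207396 0.19832374 0.118     ]
handle [0.56458572 0.2440071  0.188     ] carr [0.49675941 0.02617558 0.088     ]
1391 [0.55284123 0.23281004 0.18212516] [0.57566963 0.25586148 0.18963152] [0.56433105 0.24456706 0.18736643]
[0.4993883  0.13413908 0.11010145] [0.62205901 0.25580816 0.12595784]
wrist 196 [0.55225952 0.23281004 0.1415585 ] [0.57669014 0.25643908 0.18599716] [0.56675531 0.25282812 0.18276086]
scene 175 [0.54628186 0.23085188 0.13527652] [0.57216253 0.25502136 0.18595336] [0.56327596 0.23664382 0.16221213]
```

```bash
python3 -m handwheel '[[[-0.003,0.033,0,0,0,0,0.0854],[0,0.033,0,0,0,0,0.0854],[0,0,-0.03,0,0,0,0.0854],[0,0,-0.032,0,0,0,0.0854],[0,0,-0.03,0,0,0,0.0854],[0,0,0,0,0,0,0.0854],[0,0,0,0,0,0,0.03],[0,0,0,0,0,0,0.03],[0,0,0,0,0,0,0.03],[0,0,0,0,0,0,0.03]]]' 60
python3 - <<'E'
from h import *
o,p,d=grab('wrist','wrist2')
print(o['tcp_pos'],o['contact_force'],o['grip_width'])
o,p,d=grab('side','side2')
cv2.imwrite('pics/side2c.png',cv2.resize(cv2.imread('pics/side2.png')[150:310,180:380],None,fx=4,fy=3.7))
E
```

```text
clock: 1.87
tcp_pos: [0.5664, 0.2443, 0.2141]
orientation: [2.222, 2.22, 0.006]
contact_force: [0.2, 0.2, -0.2]
grip_width: 0.0382
[0.56637278 0.24432445 0.2141238 ] [ 0.20885682  0.15009836 -0.19463608] 0.03815251133997579
```

View pics/side2c.png

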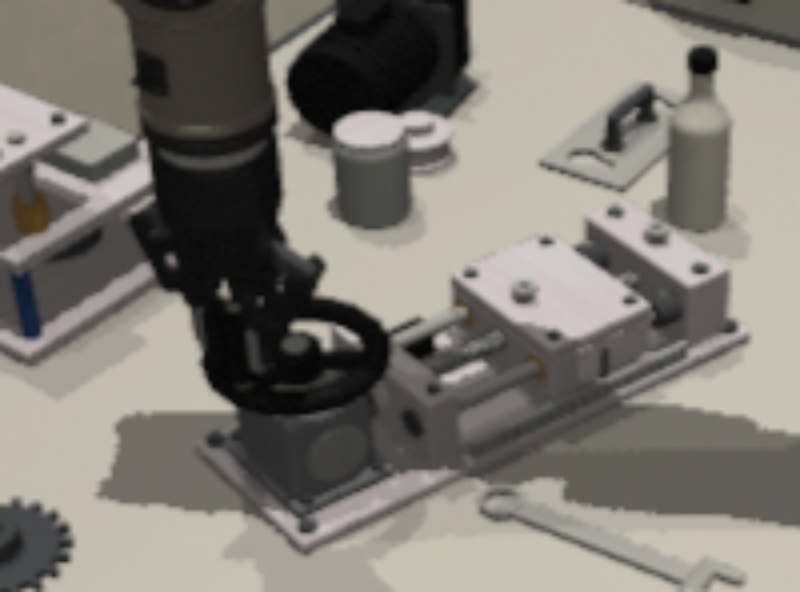

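View pics/wrist2.png

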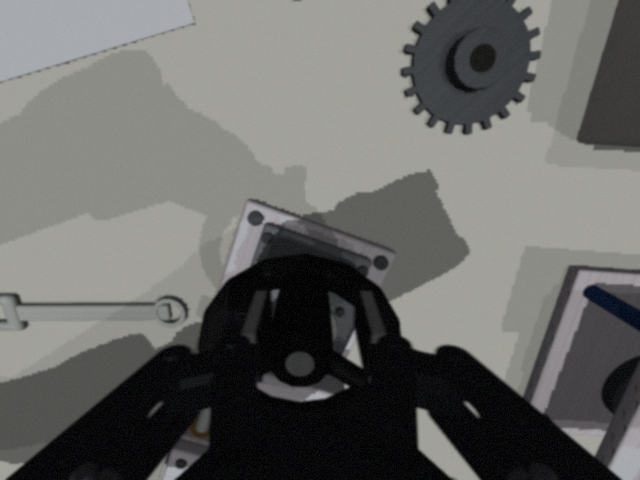

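```bash
python3 -m handwheel '[[[0,0,0,0,0,0,0.0],[0,0,0,0,0,0,0.0],[0,0,0,0,0,0,0.0],[0,0,0,0,0,0,0.0]]]' 60
python3 - <<'E'
from h import *
o,p,d=grab('wrist','wrist3')
print(o['tcp_pos'],o['contact_force'],o['grip_width'])
E
```

```text
clock: 2.3
tcp_pos: [0.5653, 0.2444, 0.2132]
orientation: [2.221, 2.221, 0.002]
contact_force: [-2.2, -1.3, 5.9]
grip_width: 0.0228
[0.5653211  0.24443819 0.21319971] [-2.20407747 -1.27523655  5.88272676] 0.022844995199848925
```

View pics/wrist3.png

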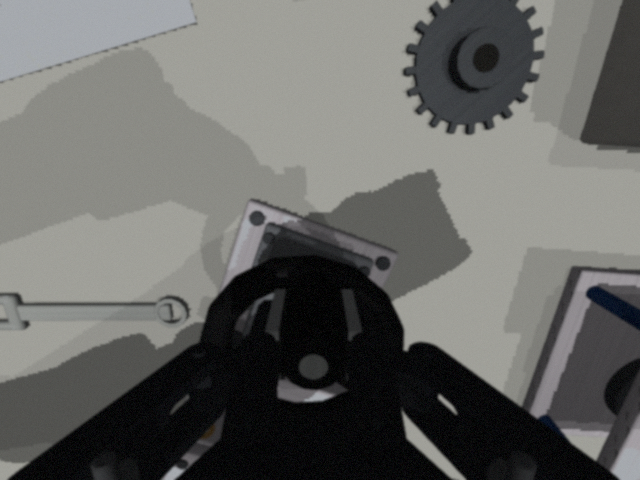

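```bash
python3 - <<'E'
import numpy as np
def t(a0,st,n):
    a=np.radians(a0-st*np.arange(n+1)); p=np.round(50*np.c_[np.cos(a),np.sin(a)],1); d=np.diff(p,axis=0)
    print([[round(x,1) for x in q] for q in d.tolist()])
t(85,15,10);t(-65,15,10);t(-215,15,10)
E
```

```text
[[12.7, -2.8], [11.6, -6.0], [9.6, -8.9], [7.0, -11.0], [3.9, -12.4], [0.6, -13.1], [-2.8, -12.7], [-6.0, -11.6], [-8.9, -9.6], [-11.0, -7.0]]
[[-12.4, -3.9], [-13.1, -0.6], [-12.7, 2.8], [-11.6, 6.0], [-9.6, 8.9], [-7.0, 11.0], [-3.9, 12.4], [-0.6, 13.1], [2.8, 12.7], [6.0, 11.6]]
[[8.9, 9.6], [11.0, 7.0], [12.4, 3.9], [13.1, 0.6], [12.7, -2.8], [11.6, -6.0], [9.6, -8.9], [7.0, -11.0], [3.9, -12.4], [0.6, -13.1]]
```

```bash
python3 -m handwheel '[[[0.0127,-0.0028,0,0,0,0,0],[0.0116,-0.006,0,0,0,0,0],[0.0096,-0.0089,0,0,0,0,0],[0.007,-0.011,0,0,0,0,0]]]' 60
```

```text
clock: 2.68
tcp_pos: [0.605, 0.2156, 0.2131]
orientation: [-2.219, -2.221, 0.004]
contact_force: [-13.3, -2.0, 13.8]
grip_width: 0.0228
```

```bash
python3 -m handwheel '[[[0.0024,-0.0124,0.001,0,0,0,0],[0.0006,-0.0131,0,0,0,0,0],[-0.0028,-0.0127,0,0,0,0,0],[-0.006,-0.0116,0,0,0,0,0]]]' 60
```

```text
clock: 3.02
tcp_pos: [0.6, 0.1659, 0.2132]
orientation: [-2.22, -2.221, -0.003]
contact_force: [-4.4, 6.9, 3.8]
grip_width: 0.0228
```

```bash
python3 -m handwheel '[[[-0.0092,-0.0089,0,0,0,0,0],[-0.011,-0.007,0,0,0,0,0],[-0.0124,-0.0039,0,0,0,0,0],[-0.0131,-0.0006,0,0,0,0,0],[-0.0127,0.0028,0,0,0,0,0]]]' 60
```

```text
clock: 3.43
tcp_pos: [0.5423, 0.1474, 0.2133]
orientation: [2.221, 2.219, 0.006]
contact_force: [6.1, 7.3, -5.9]
grip_width: 0.0226
```

```bash
python3 -m handwheel '[[[-0.0113,0.007,-0.0007,0,0,0,0],[-0.0096,0.0089,0,0,0,0,0],[-0.007,0.011,0,0,0,0,0],[-0.0039,0.0124,0,0,0,0,0],[-0.0006,0.0131,0,0,0,0,0],[0.0028,0.0127,0,0,0,0,0]]]' 60
```

```text
clock: 3.93
tcp_pos: [0.5118, 0.2117, 0.2132]
orientation: [2.222, 2.219, -0.002]
contact_force: [0.9, -4.1, 4.9]
grip_width: 0.0227
```

```bash
python3 - <<'E'
import numpy as np
from scipy.optimize import least_squares as L
P=np.array([(.605,.2156),(.600,.1659),(.5423,.1474),(.5118,.2117),(.5653,.2444)])
f=lambda c:np.hypot(*(P-c[:2]).T)-.05
s=L(f,[.56,.195]);print(s.x,s.fun,np.degrees(np.arctan2(P[:,1]-s.x[1],P[:,0]-s.x[0])))
f=lambda c:np.hypot(*(P-c[:2]).T)-c[2]
s=L(f,[.56,.195,.05]);print(s.x,s.fun)
E
```

```text
[0.559144   0.19476217] [3.68522472e-04 2.23714699e-05 2.68234001e-04 2.82644393e-04
 1.81028484e-05] [  24.43794223  -35.23877731 -109.57754652  160.31477732   82.93037007]
[0.55909888 0.19474482 0.05019794] [ 2.18833554e-04 -1.48710238e-04  3.88491681e-05  4.80794173e-05
 -1.57051784e-04]
```

```bash
python3 -m handwheel '[[[0.006,0.0116,0,0,0,0,0],[0.0089,0.0096,-0.0007,0,0,0,0],[0.011,0.007,0,0,0,0,0],[0.0124,0.0039,0,0,0,0,0],[0.0131,0.0006,0,0,0,0,0],[0.0127,-0.0028,0,0,0,0,0],[0.0116,-0.006,0,0,0,0,0],[0.0096,-0.0089,0,0,0,0,0]]]' 60
python3 - <<'E'
import numpy as np
a=np.radians(40-6*np.arange(16)); p=np.round(50*np.c_[np.cos(a),np.sin(a)],1); print(np.diff(p,axis=0).round(1).tolist())
E
```

```text
clock: 4.6
tcp_pos: [0.5974, 0.2272, 0.2131]
orientation: [2.221, 2.221, -0.002]
contact_force: [-9.4, -3.6, 15.7]
grip_width: 0.0228
[[3.2, -4.1], [2.6, -4.5], [2.3, -4.8], [1.7, -4.9], [1.1, -5.1], [0.7, -5.2], [0.1, -5.2], [-0.5, -5.3], [-1.0, -5.1], [-1.5, -5.0], [-2.1, -4.8], [-2.5, -4.6], [-3.0, -4.3], [-3.4, -3.9], [-3.9, -3.6]]
```

```bash
python3 -m handwheel '[[[0.0024,-0.0045,0.001,0,0,0,0],[0.0026,-0.0045,0.0008,0,0,0,0],[0.002,-0.0048,0,0,0,0,0],[0.0017,-0.0049,0,0,0,0,0],[0.0011,-0.0051,0,0,0,0,0],[0.0007,-0.0052,0,0,0,0,0]]]' 60
```

```text
clock: 5.1
tcp_pos: [0.6085, 0.1996, 0.2133]
orientation: [2.22, 2.222, 0.003]
contact_force: [3.4, 4.6, -2.1]
grip_width: 0.0228
```

```bash
python3 -m handwheel '[[[0.0001,-0.0052,0,0,0,0,0],[-0.0005,-0.0053,0,0,0,0,0]]]' 60
```

```text
clock: 5.27
tcp_pos: [0.6084, 0.1886, 0.2133]
orientation: [2.22, 2.221, 0.003]
contact_force: [3.9, 2.6, -2.7]
grip_width: 0.0227
```

```bash
python3 -m handwheel '[[[-0.0008,-0.0042,0,0,0,0,0],[-0.001,-0.0042,0,0,0,0,0]]]' 60
```

```text
clock: 5.43
tcp_pos: [0.6064, 0.1797, 0.2133]
orientation: [2.221, 2.22, 0.002]
contact_force: [3.9, 1.3, -2.6]
grip_width: 0.0224
```

```bash
python3 -m handwheel '[[[-0.0009,-0.0025,0,0,0,0,0],[-0.0009,-0.0025,0,0,0,0,0]]]' 60
```

```text
clock: 5.6
tcp_pos: [0.6053, 0.1768, 0.2135]
orientation: [2.22, 2.222, 0.009]
contact_force: [11.7, 10.8, -11.4]
grip_width: 0.0228
```

```bash
python3 -m handwheel '[[[-0.0005,-0.0015,0,0,0,0,0],[0,0,0,0,0,0,0]]]' 60; python3 - <<'E'
from h import *
o=r.get_obs();print(o['tcp_pos'],o['contact_force'])
E
```

```text
clock: 5.77
tcp_pos: [0.6052, 0.1767, 0.2134]
orientation: [2.219, 2.223, 0.012]
contact_force: [11.7, 9.1, -11.4]
grip_width: 0.0229
[0.60517644 0.17674979 0.2134033 ] [ 11.70251185   9.0643722  -11.36058797]
```

```bash
python3 -m handwheel '[[[-0.001,-0.003,0,0,0,0,0],[0,0,0,0,0,0,0]]]' 60
```

```text
clock: 5.93
tcp_pos: [0.6049, 0.1764, 0.2134]
orientation: [-2.217, -2.226, -0.019]
contact_force: [16.1, 16.0, -16.0]
grip_width: 0.0225
```

```bash
python3 - <<'E'
import numpy as np
a=np.radians(-21.5+15*np.arange(7)); p=np.round(50*np.c_[np.cos(a),np.sin(a)],1); print(np.diff(p,axis=0).round(1).tolist())
E
python3 -m handwheel '[[[0.0008,0.0045,0.001,0,0,0,0],[0,0,0.0005,0,0,0,0]]]' 60
```

```text
[[3.2, 12.6], [-0.2, 13.1], [-3.6, 12.5], [-6.8, 11.2], [-9.4, 9.1], [-11.4, 6.3]]
clock: 6.1
tcp_pos: [0.6051, 0.177, 0.2136]
orientation: [2.218, 2.222, 0.008]
contact_force: [15.8, 6.9, -21.3]
grip_width: 0.0227
```

```bash
python3 -m handwheel '[[[0.0015,0.0005,-0.0015,0,0,0,0],[0.001,0.0005,-0.001,0,0,0,0],[0,0,0,0,0,0,0]]]' 60
```

```text
clock: 6.35
tcp_pos: [0.6058, 0.1771, 0.2132]
orientation: [-2.22, -2.222, -0.001]
contact_force: [0.9, 3.0, 4.7]
grip_width: 0.0226
```

```bash
python3 -m handwheel '[[[0.0032,0.0126,0,0,0,0,0],[-0.0002,0.0131,0,0,0,0,0],[-0.0036,0.0125,0,0,0,0,0],[-0.0068,0.0112,0,0,0,0,0],[-0.0094,0.0091,0,0,0,0,0],[-0.0114,0.0063,0,0,0,0,0],[0,0,0,0,0,0,0],[0,0,0,0,0,0,0]]]' 60
```

```text
clock: 7.02
tcp_pos: [0.5757, 0.242, 0.2132]
orientation: [-2.219, -2.222, 0.002]
contact_force: [-2.7, 0.3, 8.2]
grip_width: 0.0228
```

```bash
python3 -m handwheel '[[[0,0,0,0,0,0,0.05],[0,0,0,0,0,0,0.0854],[0,0,0,0,0,0,0.0854],[0,0,0,0,0,0,0.0854],[0,0,0.03,0,0,0,0.0854],[0,0,0.04,0,0,0,0.0854],[0,-0.035,0.04,0,0,0,0.0854],[0,-0.035,0,0,0,0,0.0854],[0,0,0,0,0,0,0.0854],[0,0,0,0,0,0,0.0854]]]' 60
python3 - <<'E'
from h import *
o,p,d=grab('wrist','wrist4');np.save('pics/wrist4.npy',d)
print(o['tcp_pos'],o['orientation'])
E
```

```text
clock: 7.85
tcp_pos: [0.578, 0.1755, 0.314]
orientation: [2.226, 2.215, -0.001]
contact_force: [0.8, 0.2, -0.6]
grip_width: 0.0857
[0.57797188 0.17554939 0.31395352] [ 2.22617901e+00  2.21511821e+00 -7.73552633e-04]
```

View pics/wrist4.png

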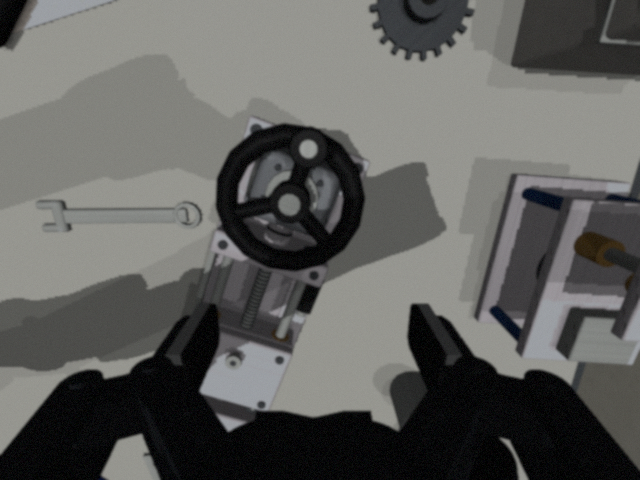

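```bash
python3 -m handwheel '[[[-0.01,-0.038,0,0,0,0,0.0854],[-0.01,-0.038,0,0,0,0,0.0854],[-0.01,-0.038,0,0,0,0,0.0854],[-0.01,-0.038,0,0,0,0,0.0854],[-0.01,-0.038,0,0,0,0,0.0854],[0,0,0,0,0,0,0.0854],[0,0,0,0,0,0,0.0854],[0,0,0,0,0,0,0.0854]]]' 60
python3 - <<'E'
from h import *
o4=dict(tcp_pos=[.57797,.17555,.31395],orientation=[2.22618,2.21512,-.00077])
h=ray('wrist',308.3,148.3,.188,o4);c=ray('wrist',289,204,.124,o4);print(h,c,np.degrees(np.arctan2(*(h-c)[[1,0]])),np.hypot(*(h-c)[:2]),'carr',ray('wrist',233.5,358,.088,o4))
o,p,d=grab('wrist','wrist5');np.save('pics/wrist5.npy',d)
print(o['tcp_pos'].tolist(),o['orientation'].tolist())
E
```

```text
clock: 8.57
tcp_pos: [0.5277, -0.0099, 0.3132]
orientation: [-2.219, -2.222, 0.0]
contact_force: [0.6, -0.2, -0.0]
grip_width: 0.0854
[0.57552743 0.24598185 0.188     ] [0.55880572 0.19912005 0.124     ] 70.36206006342739 0.04975584432432597 carr [0.4916694  0.02283337 0.088     ]
[0.5276667282410817, -0.009851418081495904, 0.31317708054703486] [-2.219102979133292, -2.2222142297416188, 3.948043509523763e-06]
```

View pics/wrist5.png

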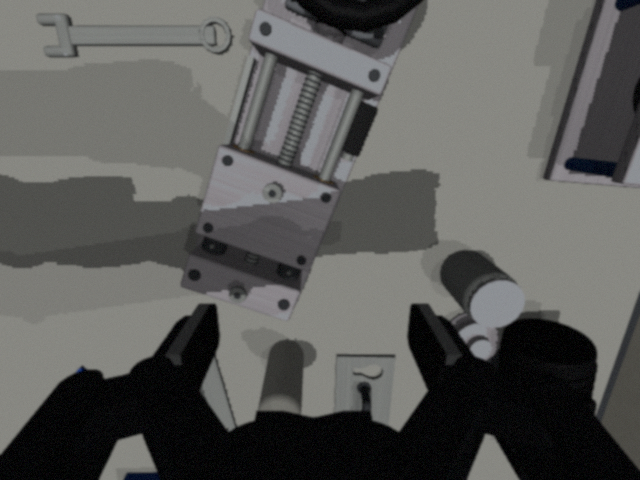

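```bash
python3 - <<'E'
import cv2,numpy as np
s=cv2.imread('pics/wrist5.png')
a=cv2.resize(s[170:210,252:292],None,fx=10,fy=10,interpolation=cv2.INTER_CUBIC);b=cv2.resize(s[271:311,216:256],None,fx=10,fy=10,interpolation=cv2.INTER_CUBIC)
cv2.imwrite('pics/c5.png',np.hstack([a,b]))
E
```

```text
(no output)
```

View pics/c5.png

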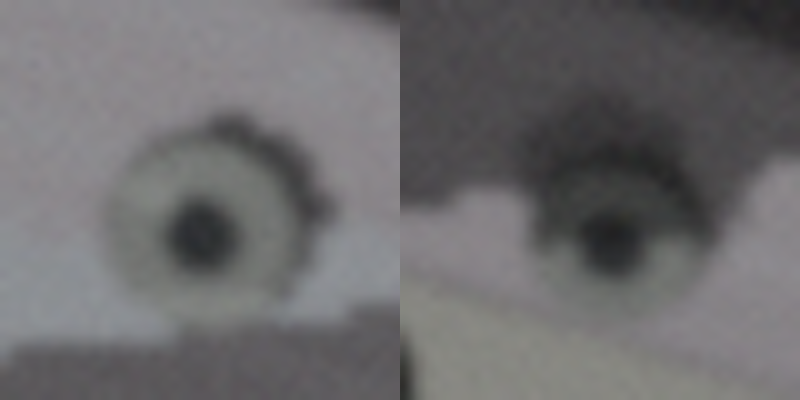

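```bash
python3 - <<'E'
from h import *
o=dict(tcp_pos=[.52767,-.00985,.31318],orientation=[-2.2191,-2.2222,0])
sc=ray('wrist',271.7,192.5,.088,o);sb=ray('wrist',236.8,294.7,.088,o);v=sc-sb
print(sc,sb,np.hypot(*v[:2]),np.degrees(np.arctan2(v[1],v[0])),(sc+sb)/2)
W=np.array([.5591,.1948]);print(np.linalg.norm(W-sb[:2]),np.degrees(np.arctan2(*(W-sb[:2])[::-1])))
E
python3 -m handwheel '[[[0.015,-0.04,0.003,0,0,0,0.0854],[0.015,-0.04,0.003,0,0,0,0.0854],[0.015,-0.04,0,0,0,0,0.0854],[0.01,-0.04,0,0,0,0,0.0854],[0.01,-0.04,0,0,0,0,0.0854],[0.01,-0.04,0,0,0,0,0.0854],[0,-0.04,0,0,0,0,0.0854],[0,0,0,0,0,0,0.0854],[0,0,0,0,0,0,0.0854],[0,0,0,0,0,0,0.0854]]]' 60
python3 - <<'E'
from h import *
o,p,d=grab('wrist','wrist6');np.save('pics/wrist6.npy',d)
print(o['tcp_pos'].tolist(),o['orientation'].tolist())
E
```

```text
[0.490222   0.01650193 0.088     ] [ 0.4514141  -0.08613968  0.088     ] 0.1097331026487763 69.28883054117638 [ 0.47081805 -0.03481888  0.088     ]
0.3008709992144581 69.02786564845111
clock: 9.45
tcp_pos: [0.6025, -0.286, 0.3186]
orientation: [-2.218, -2.223, -0.001]
contact_force: [0.0, 0.4, 0.4]
grip_width: 0.0853
[0.6025019474278684, -0.2859607785735133, 0.3186359357884898] [-2.2175348707483917, -2.2230122191035986, -0.0011707416481231434]
```

View pics/wrist6.png

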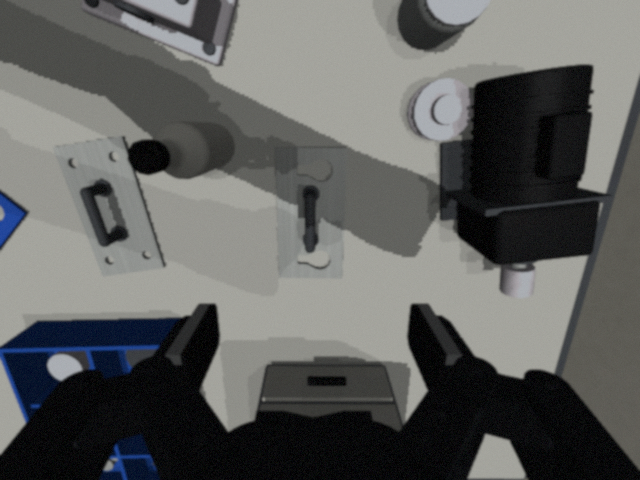

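```bash
python3 - <<'E'
from h import *
o=dict(tcp_pos=[.6025,-.28596,.31864],orientation=[-2.21753,-2.22301,-.00117])
s=cv2.imread('pics/wrist6.png');cv2.imwrite('pics/c6.png',cv2.resize(s[125:300,230:390],None,fx=4,fy=3.4,interpolation=cv2.INTER_CUBIC))
cv2.imwrite('pics/c6.png',cv2.resize(s[130:295,235:385],None,fx=3.6,fy=3.6,interpolation=cv2.INTER_CUBIC))
W=cloud('wrist',np.load('pics/wrist6.npy'),o)
for n,(u,v) in dict(cab=(330,395),cabf=(330,372),bottle=(150,157),motor=(530,100),mf=(500,240),table=(250,250),tin=(450,10),plate=(295,200),bar=(310,205),edge=(120,350)).items(): print(n,W[v,u])
m=(W[...,2]>.02)&(W[...,2]<.06)&(np.abs(W[...,0]-.605)<.03)&(np.abs(W[...,1]+.285)<.05)
Q=W[m];print(m.sum(),Q.min(0),Q.max(0),np.median(Q,0))
m2=m&(W[...,2]>.035);Q=W[m2][:,:2];c=Q.mean(0);u_,s_,vt=np.linalg.svd(Q-c,full_matrices=False);print(c,np.degrees(np.arctan2(vt[0,1],vt[0,0])),Q.min(0),Q.max(0),W[m2][:,2].max())
E
```

```text
cab [ 0.62324877 -0.51411786  0.06547868]
cabf [ 0.62529037 -0.51561692  0.02358465]
bottle [ 0.49480069 -0.22257712  0.1645573 ]
motor [ 0.77686573 -0.18280313  0.09953481]
mf [ 0.77141184 -0.30035613  0.10446814]
table [ 5.23322200e-01 -3.49801215e-01 -3.29931060e-04]
tin [ 0.70934959 -0.11655537  0.08466234]
plate [ 0.580981   -0.28491858  0.00547723]
bar [ 0.59889602 -0.28281612  0.0408424 ]
edge [ 0.33667841 -0.49516522  0.00484801]
639 [ 0.59315779 -0.33492005  0.02015049] [ 0.60444496 -0.27080811  0.04311385] [ 0.59887801 -0.30040485  0.04017443]
[ 0.59887665 -0.30216352] -90.06045063573448 [ 0.59315779 -0.33492005] [ 0.60444496 -0.27080811] 0.043113848088107476
```

View pics/c6.png

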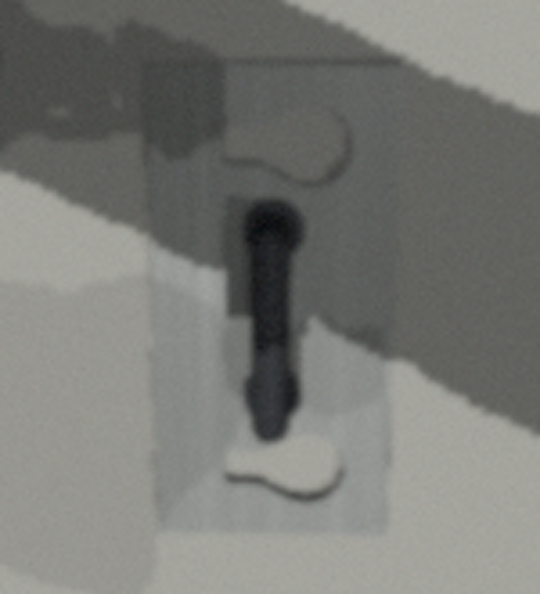

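```bash
python3 -m handwheel '[[[-0.0035,-0.016,-0.036,0,0,0,0.07],[0,0,-0.04,0,0,0,0.07],[0,0,-0.04,0,0,0,0.07],[0,0,-0.04,0,0,0,0.07],[0,0,-0.04,0,0,0,0.07],[0,0,-0.0335,0,0,0,0.07],[0,0,0,0,0,0,0.07],[0,0,0,0,0,0,0.07]]]' 60
python3 - <<'E'
from h import *
o,p,d=grab('wrist','wrist7');np.save('pics/wrist7.npy',d)
print(o['tcp_pos'].tolist(),o['orientation'].tolist())
E
```

```text
clock: 10.17
tcp_pos: [0.5978, -0.3015, 0.0888]
orientation: [-2.215, -2.222, 0.001]
contact_force: [0.3, -0.2, 1.5]
grip_width: 0.0697
[0.5978331491073472, -0.30145001629497975, 0.08878322316325193] [-2.215299773304858, -2.2218498723330646, 0.0007218680797615933]
```

View pics/wrist7.png

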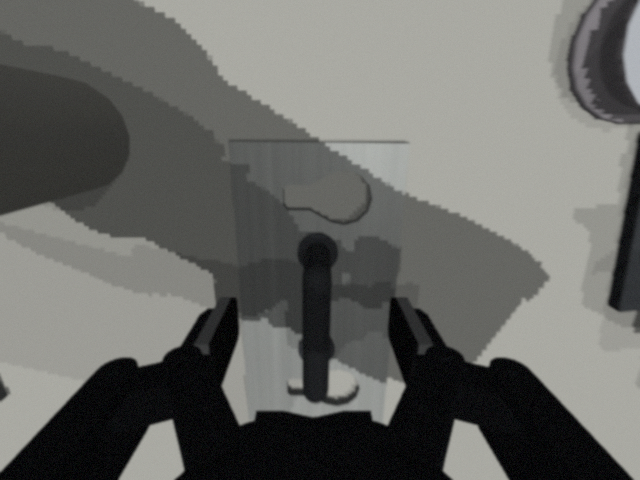

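```bash
python3 -m handwheel '[[[0,0,0,0,0,0,0],[0,0,0,0,0,0,0],[0,0,0,0,0,0,0],[0,0,0,0,0,0,0],[0,0,0,0,0,0,0],[0,0,0,0,0,0,0],[0,0,0,0,0,0,0]]]' 100
python3 -m handwheel '[[[0,0,0.03,0,0,0,0],[0,0,0.04,0,0,0,0],[0,0,0.04,0,0,0,0],[0,0,0.04,0,0,0,0],[0,0,0.04,0,0,0,0],[0,0,0.03,0,0,0,0],[0,0,0,0,0,0,0],[0,0,0,0,0,0,0]]]' 100
python3 - <<'E'
from h import *
o,p,d=grab('wrist','wrist8');np.save('pics/wrist8.npy',d)
print(o['tcp_pos'].tolist(),o['orientation'].tolist(),o['contact_force'])
E
```

```text
clock: 10.8
tcp_pos: [0.5984, -0.3045, 0.0913]
orientation: [2.221, 2.22, 0.001]
contact_force: [-2.1, 0.4, 6.5]
grip_width: 0.0089
clock: 11.47
tcp_pos: [0.598, -0.3044, 0.3113]
orientation: [2.22, 2.22, 0.002]
contact_force: [-1.0, 0.7, -5.9]
grip_width: 0.0091
[0.5980468211680641, -0.30440596476827597, 0.3112574133341423] [2.2200891709075328, 2.2195408416534335, 0.0017008002503389947] [-1.00167764  0.72909832 -5.91562156]
```

View pics/wrist8.png

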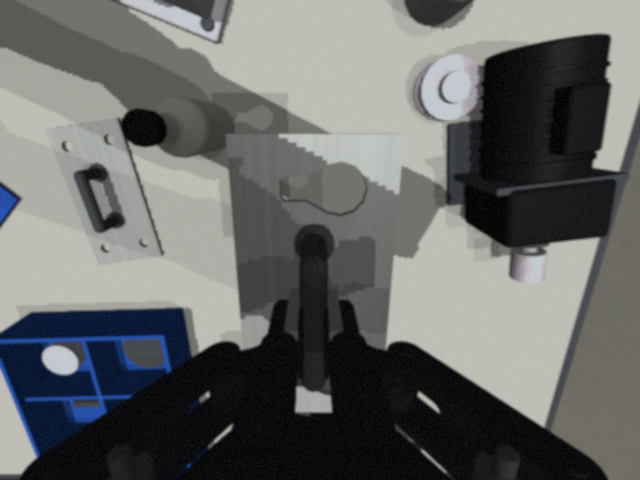

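```bash
python3 - <<'E'
from h import *
o=dict(tcp_pos=[.59805,-.30441,.31126],orientation=[2.22009,2.21954,.0017])
s=cv2.imread('pics/wrist8.png');cv2.imwrite('pics/c8.png',cv2.resize(s[120:240,210:420],None,fx=3.8,fy=3.8,interpolation=cv2.INTER_CUBIC))
zt=.31126-.0863
W=cloud('wrist',np.load('pics/wrist8.npy'),o)
m=np.zeros((480,640),bool);m[140:155,240:390]=1;print(np.median(W[m],0),zt)
for v in (140,155,165): print([W[v,u].round(4).tolist() for u in (245,310,380)])
E
```

```text
[nan nan nan] 0.22496
[[0.5675, -0.2278, 0.2254], [0.5968, -0.2278, 0.2261], [0.6283, -0.2279, 0.2252]]
[[0.5667, -0.2346, 0.2232], [0.5967, -0.2344, 0.226], [0.6287, -0.2345, 0.2255]]
[[nan, nan, nan], [0.5967, -0.239, 0.2245], [0.6289, -0.2389, 0.2257]]
```

View pics/c8.png

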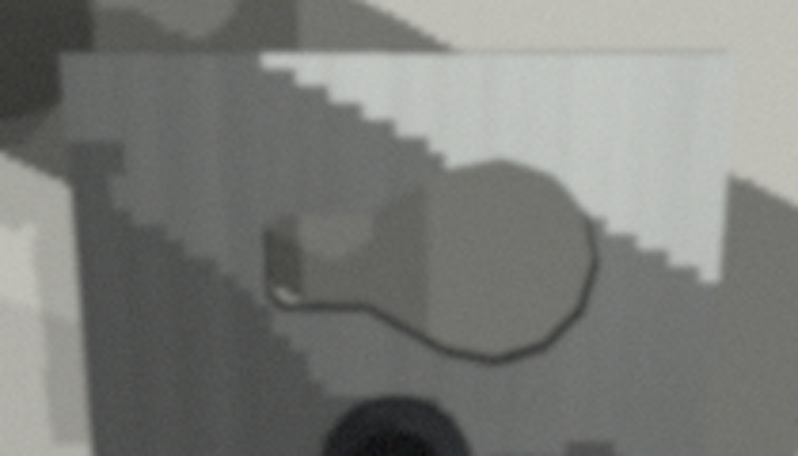

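```bash
python3 - <<'E'
from h import *
o=dict(tcp_pos=[.59805,-.30441,.31126],orientation=[2.22009,2.21954,.0017])
z=.2255
R=lambda u,v:(ray('wrist',u,v,z,o)-np.array(o['tcp_pos']))[:2]*1000
a,b,c,e=R(225.8,133.7),R(401.3,133.2),R(340.8,187.9),R(279.7,191)
print(a,b,np.linalg.norm(b-a),np.degrees(np.arctan2(*(b-a)[::-1])),(a+b)/2,c,e)
E
```

```text
[-38.88876721  79.28287995] [39.53611929 79.40767012] 78.4249857842295 0.09116933036845223 [ 0.32367604 79.34527504] [13.11432491 54.89735807] [-15.68547908  53.47438831]
```

```bash
python3 -m handwheel '[[[-0.017,0.034,0,0,0,-0.0722,0],[-0.017,0.034,0,0,0,-0.0722,0],[-0.017,0.034,0,0,0,-0.0722,0],[-0.017,0.034,0,0,0,-0.0722,0],[-0.018,0.034,0,0,0,-0.0722,0],[-0.018,0.0345,0,0,0,0,0],[-0.018,0.035,0,0,0,0,0],[-0.017,0.035,-0.01,0,0,0,0],[0,0,-0.03,0,0,0,0],[0,0,-0.03,0,0,0,0]]]' 100
python3 -m handwheel '[[[0,0,-0.02,0,0,0,0],[0,0,0,0,0,0,0],[0,0,0,0,0,0,0]]]' 100
python3 - <<'E'
from h import *
o,p,d=grab('wrist','wrist9');np.save('pics/wrist9.npy',d)
T=pose(o);print(o['tcp_pos'].tolist(),o['orientation'].tolist(),'toolx deg',np.degrees(np.arctan2(T[1,0],T[0,0])),o['contact_force'],o['joints'].round(2))
grab('side','side9');grab('scene','scene9')
E
```

```text
clock: 12.35
tcp_pos: [0.4571, -0.0271, 0.2382]
orientation: [-2.578, -1.793, 0.001]
contact_force: [1.2, -0.7, -5.8]
grip_width: 0.0086
clock: 12.6
tcp_pos: [0.457, -0.0298, 0.2179]
orientation: [-2.582, -1.785, 0.009]
contact_force: [1.3, -0.4, -3.4]
grip_width: 0.0087
[0.45696969443175395, -0.02977281469073673, 0.21790381061149794] [-2.581575383344517, -1.7847839425349352, 0.008745548081387057] toolx deg 69.31690359949631 [ 1.30830728 -0.43901974 -3.43245886] [-0.14  0.24  0.08  2.14 -0.03  0.77 -0.4 ]
```

View pics/wrist9.png

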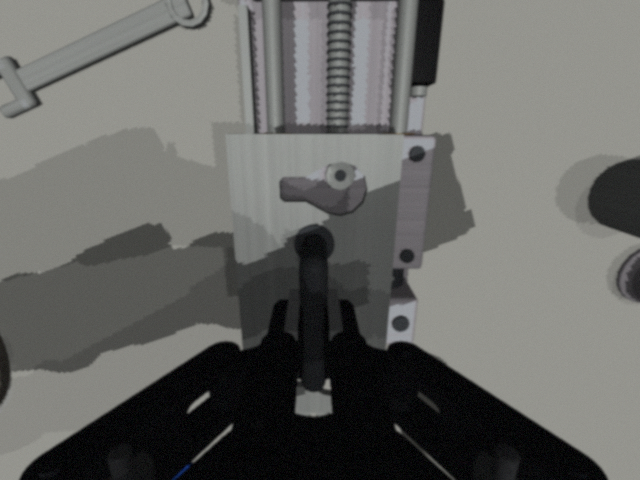

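View pics/scene9.png

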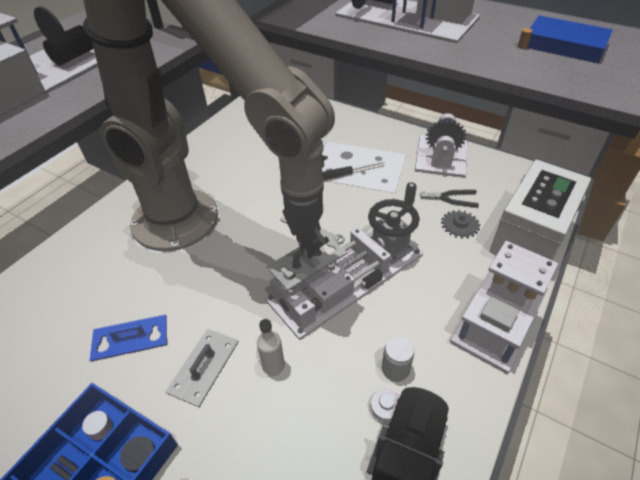

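```bash
python3 - <<'E'
from h import *
o=dict(tcp_pos=[.45697,-.02977,.2179],orientation=[-2.581575,-1.784784,.008746])
s=cv2.imread('pics/wrist9.png');cv2.imwrite('pics/c9.png',cv2.resize(s[150:230,270:380],None,fx=7,fy=7,interpolation=cv2.INTER_CUBIC))
q=r.get_obs();print(q['tcp_pos'],q['orientation'])
for oo in (o,q):
  T=pose(oo); f=lambda u,v,z:(np.linalg.inv(T)@np.append(ray('wrist',u,v,z,oo),1))[:3]*1000
  print('stud in tool',f(341.5,176.5,.088),'hole',f(340.8,187.9,oo['tcp_pos'][2]-.086)) 
  print('hole world',ray('wrist',340.8,187.9,oo['tcp_pos'][2]-.086,oo), 'stud world',ray('wrist',341.5,176.5,.088,oo))
E
```

```text
[ 0.4595337  -0.02981181  0.22078193] [2.58402106e+00 1.78559247e+00 1.74356331e-03]
stud in tool [ 54.02729447  16.92041552 129.65363231] hole [54.9476379  12.99136267 85.77265885]
hole world [0.48798611 0.01699503 0.1319    ] stud world [0.49105796 0.01471949 0.088     ]
stud in tool [ 53.57485787  17.19134533 132.83118414] hole [54.89952098 13.01426013 86.0450611 ]
hole world [0.49123205 0.01694602 0.13478193] stud world [0.49473084 0.01423421 0.088     ]
```

View pics/c9.png

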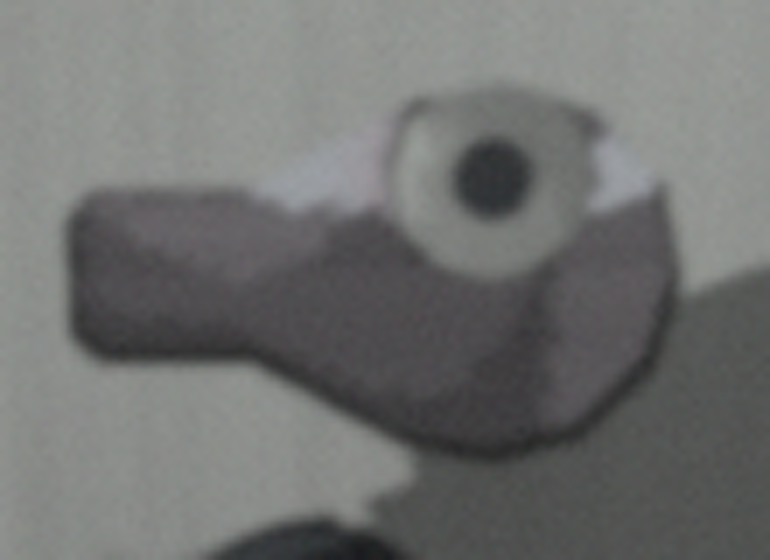

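```bash
python3 -m handwheel '[[[0.0007,-0.0012,-0.013,0,0,0,0],[0,0,-0.012,0,0,0,0],[0,0,0,0,0,0,0],[0,0,0,0,0,0,0],[0,0,0,0,0,0,0],[0,0,0,0,0,0,0]]]' 100
python3 - <<'E'
from h import *
o,p,d=grab('wrist','wrist10')
print(o['tcp_pos'],o['orientation'],o['contact_force'])
s=cv2.imread('pics/wrist10.png');cv2.imwrite('pics/c10.png',cv2.resize(s[120:240,220:400],None,fx=4.4,fy=4.4,interpolation=cv2.INTER_CUBIC))
grab('side','side10');s=cv2.imread('pics/side10.png');cv2.imwrite('pics/s10.png',cv2.resize(s[160:310,220:420],None,fx=4,fy=4,interpolation=cv2.INTER_CUBIC))
E
```

```text
clock: 13.25
tcp_pos: [0.4603, -0.0309, 0.1961]
orientation: [2.583, 1.786, 0.003]
contact_force: [0.3, 0.1, -5.9]
grip_width: 0.0087
[ 0.46033174 -0.03087576  0.19606874] [2.58341345 1.78586096 0.00276402] [ 0.30116688  0.08260453 -5.86187084]
```

View pics/c10.png

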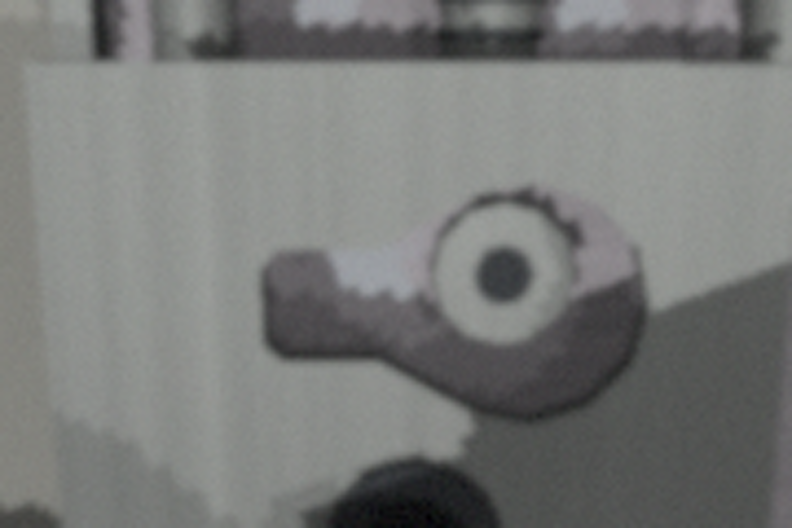

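View pics/s10.png

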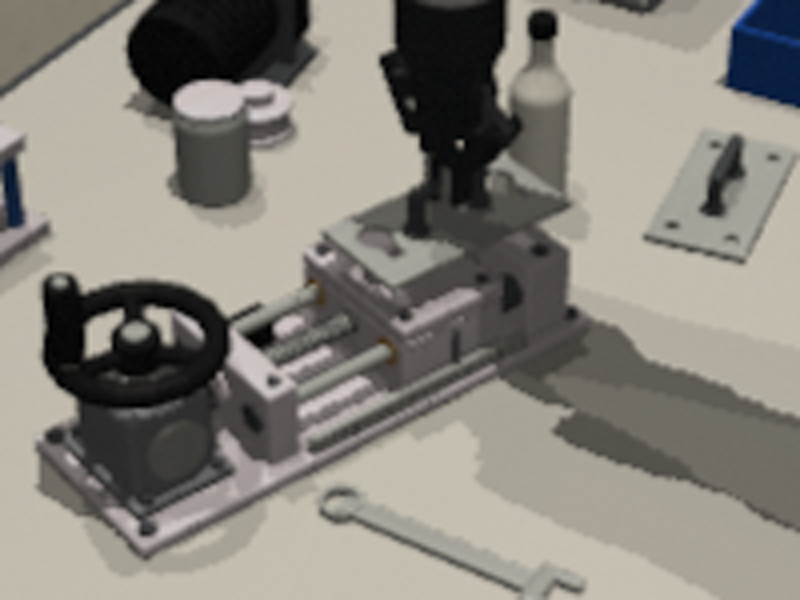

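```bash
python3 - <<'E'
from h import *
o=dict(tcp_pos=[.46033,-.03088,.19607],orientation=[2.58341,1.78586,.00276])
T=pose(o); f=lambda u,v,z:(np.linalg.inv(T)@np.append(ray('wrist',u,v,z,o),1))[:3]*1000
print(f(334.1,181.8,.088),f(220+535/4.4,120+302/4.4,.1100),T[:2,:2])
E
```

```text
[ 54.27768129  11.19964041 108.13819868] [54.53287798 13.40484988 86.14239855] [[ 0.35329975  0.935508  ]
 [ 0.93550976 -0.3533008 ]]
```

```bash
python3 -m handwheel '[[[-0.0019,0.0007,-0.008,0,0,0,0],[0,0,-0.008,0,0,0,0],[0,0,-0.006,0,0,0,0],[0,0,0,0,0,0,0],[0,0,0,0,0,0,0]]]' 100
```

```text
clock: 13.77
tcp_pos: [0.4573, -0.0302, 0.1723]
orientation: [-2.583, -1.786, 0.002]
contact_force: [-0.2, -0.1, -4.2]
grip_width: 0.0087
```

```bash
python3 -m handwheel '[[[0,0,-0.003,0,0,0,0],[0,0,-0.0015,0,0,0,0],[0,0,0,0,0,0,0],[0,0,0,0,0,0,0]]]' 100
python3 - <<'E'
from h import *
o,p,d=grab('wrist','wrist11')
print(o['tcp_pos'],o['orientation'],o['contact_force'],o['moment'])
s=cv2.imread('pics/wrist11.png');cv2.imwrite('pics/c11.png',cv2.resize(s[120:240,220:400],None,fx=4.4,fy=4.4,interpolation=cv2.INTER_CUBIC))
E
```

```text
clock: 14.1
tcp_pos: [0.4578, -0.0302, 0.1685]
orientation: [2.584, 1.786, 0.0]
contact_force: [-0.8, -0.7, -4.9]
grip_width: 0.0086
[ 0.45777123 -0.03016373  0.16851835] [2.58415585e+00 1.78648960e+00 9.20579053e-05] [-0.79084843 -0.72376209 -4.92573101] [-0.02128332  0.0492264  -0.0400352 ]
```

View pics/c11.png

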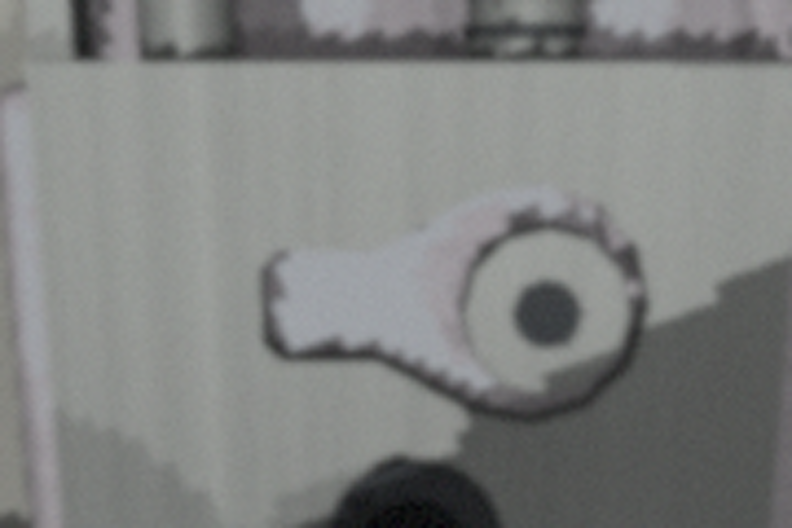

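```bash
python3 - <<'E'
from h import *
o=dict(tcp_pos=[.45777,-.03016,.16852],orientation=[2.58416,1.78649,.0001])
T=pose(o); f=lambda u,v,z:(np.linalg.inv(T)@np.append(ray('wrist',u,v,z,o),1))[:3]*1000
P=lambda x,y:(220+x/4.4-.4,120+y/4.4-.4)
print('stud',f(*P(547,313),.088),'hole',f(*P(537,304),.0825),'slot top/bot',f(*P(310,253),.0825),f(*P(310,352),.0825))
E
```

```text
stud [54.57531114 14.00613713 80.5228218 ] hole [54.52873518 13.42108829 86.02278553] slot top/bot [ 59.98335679 -10.79689195  86.02155331] [ 49.32489768 -11.04357835  86.02114936]
```

```bash
python3 -m handwheel '[[[0,0,-0.001,0,0,0,0],[0,0,-0.001,0,0,0,0],[0,0,0,0,0,0,0]]]' 100
```

```text
clock: 14.4
tcp_pos: [0.4578, -0.0302, 0.1665]
orientation: [2.584, 1.786, 0.0]
contact_force: [0.9, -0.4, -3.8]
grip_width: 0.0088
```

```bash
python3 -m handwheel '[[[0,0,-0.0007,0,0,0,0],[0.0028,-0.0011,0,0,0,0,0],[0.0028,-0.001,0,0,0,0,0],[0.0028,-0.0011,0,0,0,0,0],[0,0,0,0,0,0,0]]]' 100
```

```text
clock: 14.82
tcp_pos: [0.4665, -0.0334, 0.1662]
orientation: [2.584, 1.786, 0.001]
contact_force: [0.4, 0.2, 0.9]
grip_width: 0.0086
```

```bash
python3 -m handwheel '[[[0.0028,-0.001,0,0,0,0,0],[0.0028,-0.0011,0,0,0,0,0],[0.0028,-0.001,0,0,0,0,0],[0,0,0,0,0,0,0]]]' 100
```

```text
clock: 15.15
tcp_pos: [0.4748, -0.0365, 0.1661]
orientation: [-2.584, -1.787, -0.0]
contact_force: [-1.3, -0.1, 1.1]
grip_width: 0.0086
```

```bash
python3 -m handwheel '[[[0.0019,-0.0007,0,0,0,0,0],[0.0019,-0.0007,0,0,0,0,0],[0,0,0,0,0,0,0]]]' 100
```

```text
clock: 15.4
tcp_pos: [0.4783, -0.0378, 0.166]
orientation: [-2.584, -1.786, 0.0]
contact_force: [-2.2, -0.0, 4.9]
grip_width: 0.009
```

```bash
python3 -m handwheel '[[[0.0014,-0.0005,0,0,0,0,0],[0.0014,-0.0005,0,0,0,0,0],[0,0,0,0,0,0,0]]]' 100
python3 - <<'E'
from h import *
o,p,d=grab('wrist','wrist12')
print(o['tcp_pos'],o['orientation'],o['contact_force'],o['moment'])
s=cv2.imread('pics/wrist12.png');cv2.imwrite('pics/c12.png',cv2.resize(s[120:240,220:400],None,fx=4.4,fy=4.4,interpolation=cv2.INTER_CUBIC))
E
```

```text
clock: 15.65
tcp_pos: [0.481, -0.0387, 0.1661]
orientation: [-2.583, -1.786, 0.001]
contact_force: [-4.1, 0.9, 5.2]
grip_width: 0.0086
[ 0.48098214 -0.03868124  0.16605878] [-2.58340620e+00 -1.78636205e+00  6.75673144e-04] [-4.1193119   0.9019875   5.22757732] [ 0.21543104  0.79938305 -0.02364817]
```

View pics/c12.png

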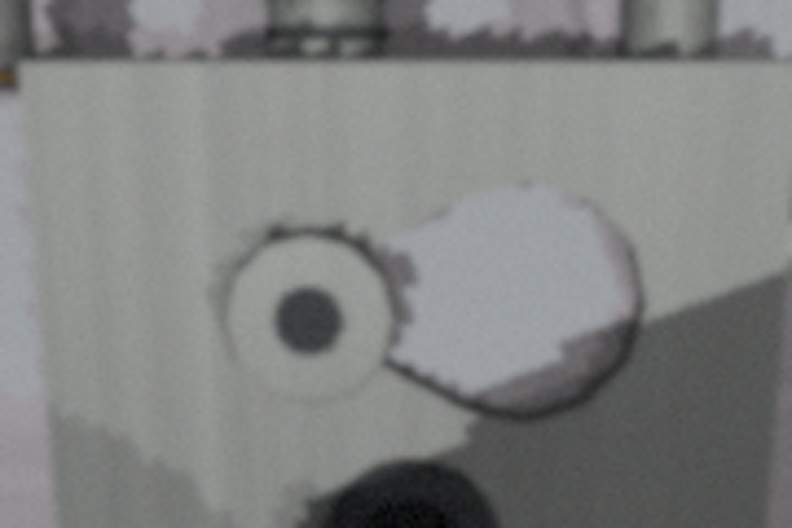

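```bash
python3 -m handwheel '[[[0.0009,-0.0004,0,0,0,0,0],[0.0009,-0.0003,0,0,0,0,0],[0,0,0,0,0,0,0]]]' 100
```

```text
clock: 15.95
tcp_pos: [0.4826, -0.0393, 0.166]
orientation: [-2.583, -1.786, 0.001]
contact_force: [-5.5, 1.6, 6.7]
grip_width: 0.0084
```

```bash
python3 -m handwheel '[[[0.0009,-0.0004,0,0,0,0,0],[0.0009,-0.0003,0,0,0,0,0],[0,0,0,0,0,0,0]]]' 100
python3 - <<'E'
from h import *
o=dict(tcp_pos=[.48098,-.03868,.16606],orientation=[-2.58341,-1.78636,.00068])
T=pose(o); f=lambda u,v,z:(np.linalg.inv(T)@np.append(ray('wrist',u,v,z,o),1))[:3]*1000
P=lambda x,y:(220+x/4.4-.4,120+y/4.4-.4)
print('stud',f(*P(309,320),.088),'slot left',f(*P(265,305),.080),'R edge',f(*P(640,300),.080))
E
```

```text
clock: 16.2
tcp_pos: [0.4831, -0.0393, 0.166]
orientation: [-2.581, -1.785, 0.005]
contact_force: [-9.5, 3.6, 13.0]
grip_width: 0.0089
stud [ 54.33263918 -10.50855138  78.07168237] slot left [ 54.43846591 -15.75609209  86.0760847 ] R edge [54.94681371 24.45072231 86.04244481]
```

```bash
python3 -m handwheel '[[[0.0014,-0.0005,0.0005,0,0,0,0],[0,0,0,0,0,0,0],[0,0,0,0,0,0,0]]]' 100
```

```text
clock: 16.45
tcp_pos: [0.4834, -0.0394, 0.166]
orientation: [-2.579, -1.785, 0.007]
contact_force: [-12.2, 4.9, 13.5]
grip_width: 0.0089
```

```bash
python3 -m handwheel '[[[-0.0022,0.0008,0,0,0,0,0],[0,0,0.0005,0,0,0,0],[0,0,0,0,0,0,0]]]' 100
python3 -m handwheel '[[[0,0,0,0,0,0,0.015],[0,0,0,0,0,0,0.03],[0,0,0,0,0,0,0.05],[0,0,0,0,0,0,0.05],[0,0,0,0,0,0,0.05]]]' 100
python3 - <<'E'
from h import *
o,p,d=grab('wrist','wrist13')
print(o['tcp_pos'],o['orientation'],o['contact_force'],o['grip_width'])
E
```

```text
clock: 16.7
tcp_pos: [0.4828, -0.0394, 0.1662]
orientation: [-2.582, -1.786, 0.003]
contact_force: [-4.8, 3.2, -0.5]
grip_width: 0.0087
clock: 17.12
tcp_pos: [0.4846, -0.0402, 0.1671]
orientation: [2.584, 1.785, 0.002]
contact_force: [-1.7, -0.7, 0.3]
grip_width: 0.0498
[ 0.48456626 -0.04021988  0.16707499] [2.58377179e+00 1.78548900e+00 1.64573932e-03] [-1.68931695 -0.68804742  0.34581767] 0.04978935671928895
```

View pics/wrist13.png

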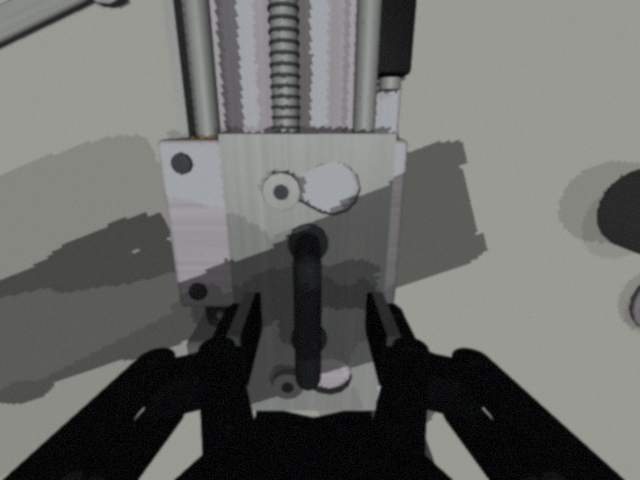

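```bash
python3 -m handwheel '[[[0,0,0.015,0,0,0,0.06],[0,0,0.03,0,0,0,0.07],[0,0,0.035,0,0,0,0.08],[0,0,0.035,0,0,0,0.0854],[0.01,-0.02,0.02,0,0,0,0.0854],[0.01,-0.03,0,0,0,0,0.0854],[0.01,-0.03,0,0,0,0,0.0854],[0,0,0,0,0,0,0.0854],[0,0,0,0,0,0,0.0854],[0,0,0,0,0,0,0.0854]]]' 60
python3 - <<'E'
from h import *
o,p,d=grab('wrist','wrist14')
print(o['tcp_pos'].tolist(),o['orientation'].tolist(),o['contact_force'])
s=cv2.imread('pics/wrist14.png');cv2.imwrite('pics/c14.png',cv2.resize(s[60:340,180:440],None,fx=2.1,fy=2.1,interpolation=cv2.INTER_CUBIC))
grab('scene','scene14')
grab('side','side14')
E
```

```text
clock: 18.0
tcp_pos: [0.5137, -0.1196, 0.3015]
orientation: [-2.584, -1.786, 0.0]
contact_force: [-0.6, 0.1, -0.0]
grip_width: 0.0857
[0.5137096472815731, -0.11960210989022561, 0.30153347756601256] [-2.58381275735286, -1.7859123188975103, 0.00031114707003322277] [-0.64600833  0.10239695 -0.04916268]
```

View pics/wrist14.png

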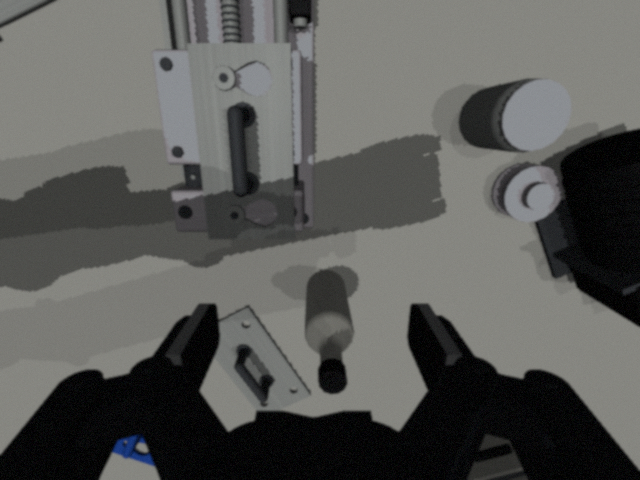

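View pics/scene14.png

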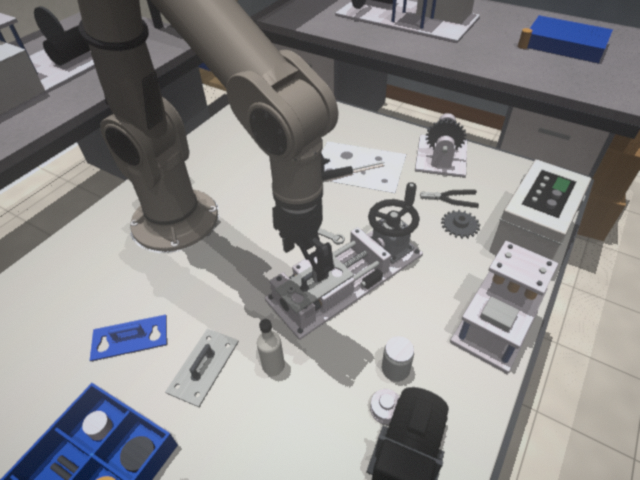

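View pics/side14.png

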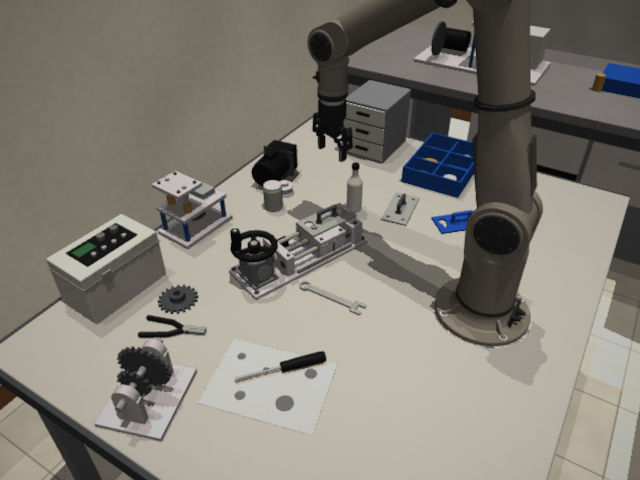

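```bash
python3 - <<'E'
import cv2,numpy as np
s=cv2.imread('pics/wrist14.png')
f=lambda r0,c0:cv2.resize(s[r0:r0+50,c0:c0+80],None,fx=9,fy=6*1.5,interpolation=cv2.INTER_CUBIC)[:, :]
a=cv2.resize(s[52:104,195:290],None,fx=5.6,fy=5.6,interpolation=cv2.INTER_CUBIC);b=cv2.convertScaleAbs(cv2.resize(s[188:240,205:300],None,fx=5.6,fy=5.6,interpolation=cv2.INTER_CUBIC),alpha=1.8)
cv2.imwrite('pics/c14.png',np.vstack([a,b]))
E
```

```text
(no output)
```

View pics/c14.png

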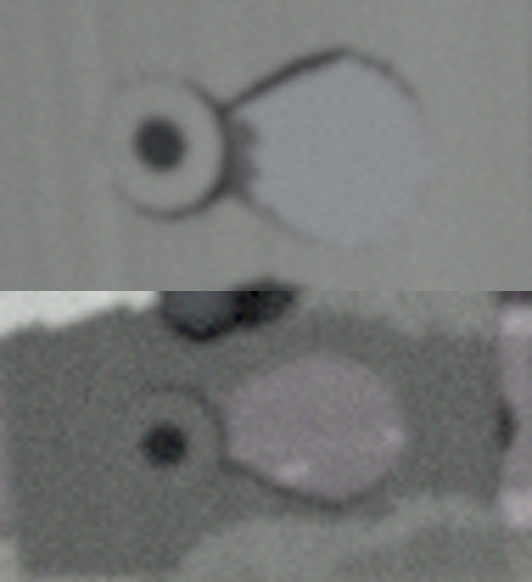

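```bash
python3 - <<'E'
from h import *
o=dict(tcp_pos=[.51371,-.1196,.30153],orientation=[-2.58381,-1.78591,.00031])
P=lambda x,y,a,b:(a+x/5.6-.4,b+y/5.6-.4)
A=[(160,146,195,52,.088),(428,150,195,52,.080),(342,50,195,52,.080),(342,247,195,52,.080)]
B=[(165,153,205,188,.088),(405,140,205,188,.080),(322,57,205,188,.080),(335,212,205,188,.080)]
W=[]
for L in (A,B):
    w=[ray('wrist',*P(*q[:4]),q[4],o) for q in L]; W.append(w); print([x[:2].round(4).tolist() for x in w])
v=W[0][0]-W[1][0];v[2]=0;print(np.linalg.norm(v));y=v/np.linalg.norm(v);x=np.array([y[1],-y[0],0])
for w in W: print('hole right edge - stud',(w[1]-w[0])@x*1000,'expect',24+13)
E
```

```text
[[0.4902, 0.0156], [0.5242, 0.0033], [0.5179, 0.0193], [0.5076, -0.004]]
[[0.4515, -0.0869], [0.486, -0.0999], [0.4789, -0.0827], [0.4707, -0.107]]
0.10958249727386175
hole right edge - stud 36.12715187544303 expect 37
hole right edge - stud 36.91362922981014 expect 37
```

```bash
python3 - <<'E'
from h import *
o=r.get_obs();print(o['clock'],o['contact_force'],np.abs(o['qvel']).max())
print(r.hand_in())
E
```

```text
18.15 [ 0.59930379 -0.09478672 -1.47097404] 0.003113228267965523
the job is handed in; nothing more can be done
None
```

The slide is parked and the keyhole plate is locked on. I handed the job in at 18.2 s of the 66 s allowed, with the gripper clear and touching nothing.

- **Handwheel:** I wound it about 1.3 turns clockwise by the crank handle. It stopped hard, with the resisting force rising to about 20 N and no further travel. I then backed it off to 70.4° in the picture, 91° from the unloaded stop reading. The studs measured 109.7 mm apart, against the 110 mm needed.
- **Lock plate:** I chose the plain steel plate with two keyholes and left the round-hole and blue ones alone. I lowered it over both stud heads and slid it along its slots until it stopped at about 13 N, then eased off, which let it creep back about 0.6 mm before I released it.
- **Last checks:** In the last wrist picture both studs sit at the ends of the narrow slots. The hole edge measured 36.1 and 36.9 mm from the studs, where 37 mm is exact. The plate is therefore home to within about 1 mm, which is as well as I can measure.
- **Disagreement:** Gripper travel suggested the plate moved about 26.7 mm, not the nominal 24 mm. I put that down to the plate tilting in the grip and did not resolve it further.
- **Rest of the bench:** In the final pictures nothing else looks moved, judged by eye rather than measured.

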